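# Lay the try square to the pencil tick on a replacement shelf

## Robot

A 6-joint arm with a two-finger parallel gripper is mounted at the origin on the work surface. World frame = base frame: x ahead of the robot, y to its left, z up, the work surface at z = 0. Lengths are in m, angles in degrees, forces in N, time in s.
With the tool pointing down it reaches from about 0.375 to 0.9 m from the base axis. Payload 3.1 kg.
Tool frame: the origin (TCP) lies at the very end of the fingers, on their centre line; the grasp point (between the pads) lies 19 mm behind it; z points along the fingers, y is the line along which they close (so a half turn about z gives the same grasp; the last joint's range is limited). The gripper opens to 87 mm and grips with 3 to 60 N. Pads are 19 mm wide; open, the fingers measure 117 mm over their backs; the gripper's body (75 mm by 190 mm) begins 51 mm behind the grasp point.
Start: joints at [-78.753, 30.224, 82.088, -0, 67.689, -10.227], TCP at [0.229, -0.582, 0.223] pointing down, gripper open.
Joint ranges: [-176.69, 176.69], [-43.24, 126.21], [12.49, 139.97], [-82, 262], [0, 151.66], [-163.58, 163.58]. Speed limits (degrees/s): [159.86, 159.86, 180, 180, 180, 180].

## Interface

Orientations are given as [roll, pitch, yaw] about the fixed x, y, z axes, in that order (R = Rz(yaw) Ry(pitch) Rx(roll)).
In Python, from plant import manip gives the robot as it stands.
- The arm moves only by the shell command python3 -m handwheel 'ROWS' [FORCE]. ROWS is JSON, a list of rows, each a list of 3 entries, a list of its own where there are three numbers: the shift along the tool's x, y, z normalised to -1 to 1, where 1 is 200 mm, then the turn, a rotation vector about the tool's x, y, z normalised to -1 to 1, where 1 is 180 degrees, then the gripper's target within -1 to 1 (fully open at 1, half-way at 0, shut at -1). In form: [[[dx, dy, dz], [wx, wy, wz], gripper], ...]. A call has 1 to 10 rows; each row is the pose to reach, as a shift and turn from the pose commanded when the call began, along the tool's axes at that moment, turning the shorter way round; what a row does not reach only later rows make up. A row lasts 1/8 s, in which the tool goes at most 62.5 mm and 10.7 degrees, less where a joint would pass 70% of its speed; a pose out of reach is approached as far as the arm can. A call with a number of a shift or a turn outside -1 to 1 is refused whole. A call with a gripper value outside its range is refused whole. The fingers move at their own pace and stop on an object; FORCE is the grip in N (left out, the last holds). Time passes only in rows, so rows that repeat a pose let the fingers close. It gives the time, the measured TCP pose, the force, the opening and the grip force at its end, in the units of the state.
- manip.sense(): the state, without advancing time (a new reading comes with each control period).
- manip.read_camera(name): name is "scene" or "top" or "wrist"; returns the picture (384x512x3 uint8, blue, green, red); there is no depth.
- manip.get_calibration(name): a dict with "fx", "fy", "cx", "cy" (pixels), "T" (4x4, takes a point from camera to world coordinates). Camera axes: x right, y down, z forward; pixel columns grow to the right and rows downward; lengths in m; the calibration is good to about 2 mm. A picture is of the moment at which its call begins: read the wrist's pose just before it. get_calibration takes no time and is no camera call; for the wrist camera it gives the pose at the moment of the call.
- manip.close_job(): hands the job in; it is judged then, once.
The state is a dict: "clock": time; "q": joint angles; "qd": joint speeds; "joint_efforts": joint torques, N m; "tool_pos": TCP position; "tool_rot": TCP orientation; "ft_force": force on the tool from outside, world axes, zero at the start; "moment": the same for the moment, N m; "opening": opening from 0.0 (shut) to 1.0 (fully open); "grip_force": force on a finger pad.
Only numpy, scipy, OpenCV 4.12 (cv2) and the standard library are available. Lean on these libraries where they do the work, as an engineer would, in place of code of your own. Each camera call takes 0.05 s, during which the arm holds its last target. There are 200 camera calls.

## Task

A replacement shelf for an old bookcase is held down on the bench and has to be squared off at the pencil tick on its front edge. Pick up the try square and lay it ready for striking the line: stock flush along its whole length against the board's front edge, blade lying flat across the board, and the blade's outer edge (the long edge that ends level with the end of the stock) on the tick. Let go of it there and leave the pencil, plane, glue bottle and tin where they are.

Things in the scene. Friction and masses are not known exactly. Their poses are not given: they have to be found in the camera images.
- board: Pale pine shelf board, fixed, lying on the bench. 160 mm wide (x), 560 mm long (y), 22 mm thick. Origin on the underside at the right end of the front edge: the front edge face (long one, towards the robot) is the plane x = 0, the top face z = 22 mm. A dark steel bench holdfast, 130 mm high, clamps it at y = 490 mm: shank behind the board (x = 195 mm), arm reaching over it.
- mark: The pencil tick: a dark line 2.5 mm wide and 40 mm long drawn on the board's top face, square to the front edge. Origin on the line's middle where it starts at the front edge, on the top face; x along the line, away from the front edge; y along the board. It is 130 to 270 mm along the board from its right end.
- square_stock (a point): Centre of the stock (handle) of the loose try square (about 0.17 kg): a dark wooden bar, 30 mm along x, 110 mm along y, 24 mm thick (z), brass-faced on its inner side. x points along the blade, away from the stock; y along the stock, towards the blade's end. At the start it lies on the bench right of the board, centre 13 mm up, blade sloping down 4 degrees to its tip.
- square_heel (a point): Point on the stock's inner (brass) face, mid-thickness, at the end with the blade, where the blade's outer edge leaves the stock: 15 mm in x, 55 mm in y from square_stock; same axes. With the blade flat on the board it is 1 mm above the top face: the stock's lower half hangs against the front edge, its underside 11 mm above the bench; only its upper 12 mm stand above the board.
- square_toe (a point): Point on the stock's inner (brass) face, mid-thickness, at its other, bladeless end: 15 mm in x, -55 mm in y from square_stock; same axes. On the inner side the 65 mm of stock next to this end are free of the blade. Fingers that reach lower than mid-thickness on the inner side would meet the board before the stock does.
- square_tip (a point): Outer corner of the blade's tip, 170 mm in x, 55 mm in y from square_stock; same axes. The blade is a steel strip 155 mm long, 45 mm wide (y = 10 to 55 mm from the stock's centre), 2 mm thick, at mid-thickness of the stock. The square's centre of mass is about 65 mm in x and 20 mm in y from the stock's centre.
- pencil: Bystander: flat red carpenter's pencil, 170 mm long, 15 mm wide, 8 mm high, lying on the board to the left of the tick. Origin on the underside at its blunt end; the point is towards +x. It lies along the board, near the front edge.
- plane: Bystander: iron block plane on the bench, 158 mm long (x), 50 mm wide, about 60 mm high. Origin at the centre of its underside.
- glue: Bystander: white glue bottle standing on the bench, 56 mm across, 155 mm high. Origin at the centre of its underside.
- tin: Bystander: round steel wax tin on the bench, 86 mm across, 62 mm high. Origin at the centre of its underside.
Things that resemble listed ones, but are neither listed nor needed, are in the scene too. Of the things that look like the part that bears square_stock, the largest one is meant.

How it is judged (in metres and radians):
At the end, for the whole second after the job is handed in: The square lies at rest on the board: both ends of the stock's inner face within 2 mm of the board's front edge, stock's centre 1 mm (within 2 mm) above the top face and the square level with it within 0.02 rad (blade flat), and the blade's outer edge within 5 mm of the middle of the pencil tick (x of square_heel in the frame of board between -0.002 and 0.002 m and x of square_toe in the frame of board between -0.002 and 0.002 m and z of square_stock in the frame of board between 0.021 and 0.025 m and angle between the z axis of square_stock and the z axis of board, either way round below 0.02 rad and y of square_heel in the frame of mark between -0.005 and 0.005 m); the robot touches nothing.
It fails at once if the pencil, plane, glue bottle or tin is moved more than 20 mm (distance of any of pencil, plane, glue, tin from where it was at the start of the episode above 0.02 m).
It also fails if it takes over 45 s, if anything falls off the work surface, if the arm or the gripper's body presses on something with over 40 N, if the wrist force passes 120 N, or if a joint passes its speed limit or range.

## Working session

There is one attempt and no reset: what is moved stays moved. The work goes in short steps, Python scripts to look and compute and a shell command to move; the robot and the scene stay as the last step left them, time stands still between calls to the robot, and variables do not carry over. Pictures are saved under pics/ and viewed, at most 10 in all, crops included, and the job is handed in when it is done.

```bash
mkdir -p pics
python3 - <<'E'
from plant import manip
import cv2,numpy as np
for n in("top","scene"):
    cv2.imwrite(f"pics/{n}0.png",manip.read_camera(n)); c=manip.get_calibration(n); print(n,c["fx"],c["cx"],c["cy"],np.round(c["T"],3).tolist())
print(manip.sense())
E
```

```text
top 387.13713463860927 252.75805490166172 187.06496233357635 [[0.008, -0.999, 0.05, 0.451], [-1.0, -0.007, 0.013, -0.039], [-0.013, -0.05, -0.999, 1.33], [0.0, 0.0, 0.0, 1.0]]
scene 361.1532371407447 258.9247634327926 189.1644498448289 [[-0.794, 0.513, -0.326, 0.807], [0.608, 0.673, -0.421, 0.357], [0.003, -0.533, -0.846, 0.796], [0.0, 0.0, 0.0, 1.0]]
{'clock': 0.1, 'q': array([-7.87540795e+01,  3.02734947e+01,  8.21487635e+01, -2.54193652e-04,
        6.76899491e+01, -1.02270368e+01]), 'qd': array([-0.00089364, -0.21545303, -0.13806713, -0.04290282,  0.09012233,
        0.02925489]), 'joint_efforts': array([-1.07698477e-05, -4.40985489e+01, -1.77150911e+01,  6.34464319e-02,
        5.33941691e-02, -5.22457742e-05]), 'tool_pos': array([ 0.22868703, -0.58095079,  0.22167261]), 'tool_rot': array([-1.79889534e+02, -1.96910592e-02,  2.14730350e+01]), 'ft_force': array([ 0.52917145,  0.44268439, -0.15280854]), 'moment': array([0.02910854, 0.01184757, 0.02488015]), 'grip_force': 0.0, 'opening': 0.9965827593436611}
```

View pics/top0.png

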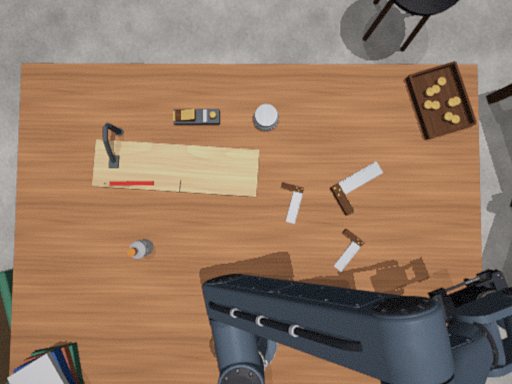

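View pics/scene0.png

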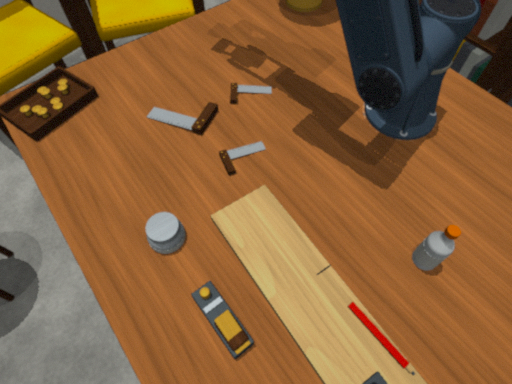

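The top view shows three squares. The largest has its stock at about (342,199) and its blade running to (382,168). The tick is at (180,185) and the board's right end is at about (259,175). Next I'll convert these to rough world positions.

```bash
cat > h.py <<'E'
from plant import manip
import cv2,numpy as np
from scipy.spatial.transform import Rotation as R
def cast(c,uv,z):
    uv=np.atleast_2d(np.asarray(uv,float)); T=np.array(c["T"])
    d=np.c_[(uv[:,0]-c["cx"])/c["fx"],(uv[:,1]-c["cy"])/c["fy"],np.ones(len(uv))]@T[:3,:3].T
    return T[:3,3]+d*((z-T[2,3])/d[:,2])[:,None]
def look(n,f):
    c=manip.get_calibration(n); im=manip.read_camera(n); cv2.imwrite(f"pics/{f}.png",im); np.save(f"pics/{f}.npy",c,allow_pickle=True); return c,im
def rot(s): return R.from_euler("xyz",s["tool_rot"],degrees=True)
def rows(p,r,s=None):   # normalised shift, turn from present pose to world pose p, Rotation r
    s=s or manip.sense(); r0=rot(s)
    return np.round(r0.inv().apply(p-s["tool_pos"])/.2,4),np.round((r0.inv()*r).as_rotvec()/np.pi,4)
E
python3 - <<'E'
from h import *
c=manip.get_calibration("top"); im=cv2.imread("pics/top0.png"); hsv=cv2.cvtColor(im,cv2.COLOR_BGR2HSV)
print(cast(c,[(342,199),(333,185),(350,214),(382,168)],.02).round(3))
print("tick,board",cast(c,[(180,192),(180,180),(258,196),(259,149),(93,187),(95,140)],.022).round(3))
g=cv2.cvtColor(im,cv2.COLOR_BGR2GRAY)
cv2.imwrite("pics/c1.png",cv2.resize(im[130:260,80:400],None,fx=2.5,fy=2.5,interpolation=cv2.INTER_CUBIC))
w=manip.get_calibration("wrist"); print(np.round(w["T"],3),w["fx"],rot(manip.sense()).as_matrix().round(3))
E
```

```text
[[ 0.479 -0.323  0.02 ]
 [ 0.526 -0.293  0.02 ]
 [ 0.428 -0.35   0.02 ]
 [ 0.584 -0.459  0.02 ]]
tick,board [[ 0.498  0.224  0.022]
 [ 0.539  0.225  0.022]
 [ 0.486 -0.04   0.022]
 [ 0.646 -0.042  0.022]
 [ 0.513  0.521  0.022]
 [ 0.674  0.519  0.022]]
[[ 0.366 -0.889 -0.277  0.305]
 [-0.931 -0.349 -0.108 -0.551]
 [-0.001  0.297 -0.955  0.384]
 [ 0.     0.     0.     1.   ]] 270.0431728802297 [[ 0.931  0.366 -0.   ]
 [ 0.366 -0.931  0.002]
 [ 0.    -0.002 -1.   ]]
```

View pics/c1.png

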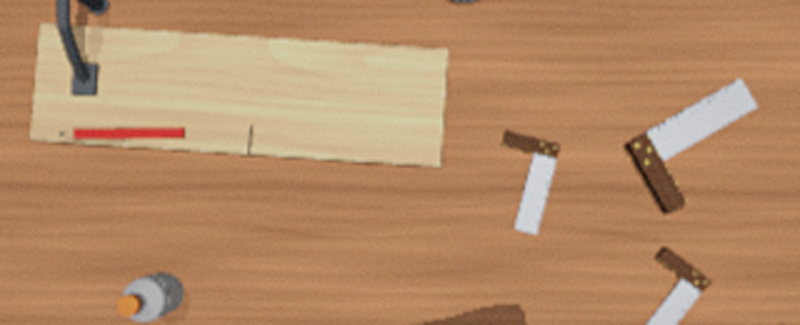

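The crop confirms the large square, with its stock from about (640,140) to (675,210) and its blade up to (745,85). The tick is at crop (250,140). Now I'll move over the stock and look from the wrist.

```bash
python3 -m handwheel '[[[0.25,-0.12,0],[0,0,0],1],[[0.5,-0.24,0],[0,0,0],1],[[0.75,-0.36,0],[0,0,0],1],[[0.95,-0.5,0],[0,0,0],1],[[0.95,-0.6,0],[0,0,0],1],[[0.95,-0.72,0],[0,0,0],1]]'; python3 -m handwheel '[[[0.25,0,0],[0,0,-0.02],1],[[0.5,0,0.1],[0,0,-0.047],1],[[0.5,0,0.1],[0,0,-0.047],1],[[0.5,0,0.1],[0,0,-0.047],1],[[0.5,0,0.1],[0,0,-0.047],1]]'
python3 - <<'E'
from h import *
look("wrist","w1")
E
```

```text
clock: 0.85
tool_pos: [0.3532, -0.3768, 0.2222]
tool_rot: [-180.0, 0.0, 21.6]
ft_force: [0.9, -0.7, 0.6]
opening: 1.001
grip_force: 0.0
clock: 1.48
tool_pos: [0.4451, -0.342, 0.2028]
tool_rot: [180.0, 0.0, 29.8]
ft_force: [-0.1, -0.6, -0.0]
opening: 1.0
grip_force: 0.0
```

View pics/w1.png

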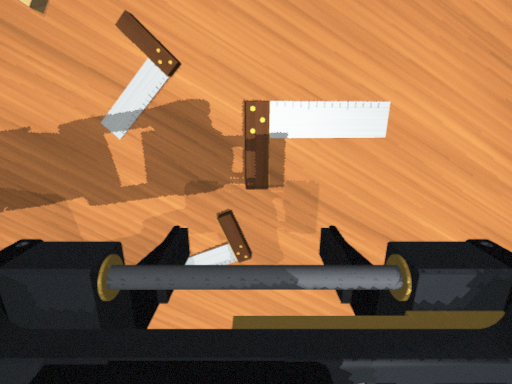

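The wrist view shows the stock upright, from about (257,100) to (257,188), with the blade going right to (390,120). I'll measure it with masks.

```bash
cat > st.py <<'E'
from h import *
def rect(c,m,z,roi):
    x0,y0,x1,y1=roi; mm=np.zeros_like(m); mm[y0:y1,x0:x1]=m[y0:y1,x0:x1]
    cn=max(cv2.findContours(mm,cv2.RETR_EXTERNAL,cv2.CHAIN_APPROX_NONE)[0],key=cv2.contourArea)
    b=cv2.boxPoints(cv2.minAreaRect(cn)); P=cast(c,b,z)
    w=cv2.minAreaRect(cast(c,cn[:,0].astype(float),z)[:,:2].astype(np.float32))
    return b,P,w
E
python3 - <<'E'
from st import *
c=np.load("pics/w1.npy",allow_pickle=True).item(); im=cv2.imread("pics/w1.png"); hsv=cv2.cvtColor(im,cv2.COLOR_BGR2HSV)
for p in [(150,257),(170,250),(150,280),(170,290),(150,240)]: print(p,hsv[p])
m=cv2.inRange(hsv,(0,0,0),(179,255,105)); m=cv2.morphologyEx(m,cv2.MORPH_CLOSE,np.ones((9,9)))
print(rect(c,m,.025,(225,80,330,215)))
b=cv2.inRange(hsv,(0,0,140),(179,70,255))
print(rect(c,b,.007,(230,80,420,160)))
E
```

```text
(150, 257) [ 11 159  82]
(170, 250) [ 13 158 121]
(150, 280) [ 13 160 155]
(170, 290) [ 13 155 230]
(150, 240) [ 13 159 201]
(array([[245.     , 188.     ],
       [245.     , 101.00001],
       [268.     , 101.     ],
       [268.     , 188.     ]], dtype=float32), array([[ 0.42724988, -0.33861696,  0.025     ],
       [ 0.5210297 , -0.28609645,  0.025     ],
       [ 0.53463301, -0.30982518,  0.025     ],
       [ 0.44220175, -0.36471703,  0.025     ]]), ((0.4813632071018219, -0.3249633014202118), (0.10748273134231567, 0.029971353709697723), 29.8070068359375))
(array([[269., 101.],
       [390., 101.],
       [390., 137.],
       [269., 137.]], dtype=float32), array([[ 0.53621938, -0.311392  ,  0.007     ],
       [ 0.61161237, -0.44290265,  0.007     ],
       [ 0.57651287, -0.47068063,  0.007     ],
       [ 0.49819545, -0.33402993,  0.007     ]]), ((0.5549317598342896, -0.38851505517959595), (0.0442650243639946, 0.15142782032489777), 29.81793975830078))
```

Sizes match: the stock measures 107 × 30 mm at yaw 29.8°. I'll descend with the tool tilted 4° and the fingertips just above mid-thickness.

```bash
python3 -m handwheel '[[[0.184,0.016,0.3],[0.0222,0,0],1],[[0.184,0.016,0.6],[0.0222,0,0],1],[[0.184,0.016,0.8],[0.0222,0,0],1],[[0.184,0.016,0.88],[0.0222,0,0],1],[[0.184,0.016,0.92],[0.0222,0,0],1],[[0.184,0.016,0.939],[0.0222,0,0],1],[[0.184,0.016,0.939],[0.0222,0,0],1],[[0.184,0.016,0.939],[0.0222,0,0],0.2]]' 40; python3 -m handwheel '[[[0,0,0],[0,0,0],-0.6],[[0,0,0],[0,0,0],-0.6],[[0,0,0],[0,0,0],-0.6],[[0,0,0],[0,0,0],-0.6],[[0,0,0],[0,0,0],-0.6],[[0,0,0],[0,0,0],-0.6]]' 40
```

```text
clock: 2.52
tool_pos: [0.4801, -0.3264, 0.016]
tool_rot: [-176.1, -0.0, 29.9]
ft_force: [-0.6, 0.0, 0.5]
opening: 0.95
grip_force: 0.0
clock: 3.28
tool_pos: [0.4795, -0.3258, 0.0147]
tool_rot: [-176.0, -0.0, 29.9]
ft_force: [0.2, 0.0, -0.3]
opening: 0.338
grip_force: 40.0
```

Gripped: the opening is about 29.4 mm at 40 N. Next I'll lift, level and check.

```bash
python3 -m handwheel '[[[0,0,-0.05],[0,0,0],-0.6],[[0,0,-0.2],[0,0,0],-0.6],[[0,0,-0.4],[-0.0222,0,0],-0.6],[[0,0,-0.6],[-0.0222,0,0],-0.6],[[0,0,-0.6],[-0.0222,0,0],-0.6],[[0,0,-0.6],[-0.0222,0,0],-0.6]]' 45
python3 - <<'E'
from h import *
look("wrist","w2");
E
```

```text
clock: 4.03
tool_pos: [0.4829, -0.3324, 0.134]
tool_rot: [-179.9, 0.0, 29.9]
ft_force: [-0.1, 0.4, -2.9]
opening: 0.336
grip_force: 45.0
```

View pics/w2.png

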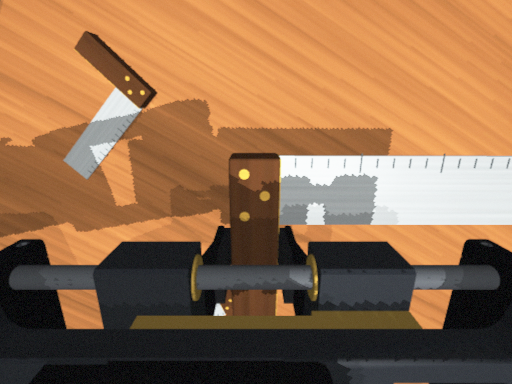

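The square is held level: the stock's end is at row 155 and the blade's outer edge along row ~156 right of column 280. Next I'll measure the heel in the tool frame and plan the hover over the tick.

```bash
cat > heel.py <<'E'
from h import *
def edge(im,cols,r0,r1):
    """first bright (steel) row in each column"""
    h=cv2.cvtColor(im,cv2.COLOR_BGR2HSV); out=[]
    for u in cols:
        k=np.where((h[r0:r1,u,1]<90)&(h[r0:r1,u,2]>90))[0]
        if len(k): out.append((u,r0+k[0]-.5))
    return np.array(out)
def held(c,im,s,dz):
    z=s["tool_pos"][2]+dz
    e=edge(im,range(290,505,3),140,200); P=rot(s).inv().apply(cast(c,e,z)-s["tool_pos"])
    k=np.polyfit(P[:,1],P[:,0],1); r=P[:,0]-np.polyval(k,P[:,1]); g=abs(r)<.002
    k=np.polyfit(P[g,1],P[g,0],1)
    return k,g.sum(),np.std(r[g])
E
python3 - <<'E'
from heel import *
c=np.load("pics/w2.npy",allow_pickle=True).item(); im=cv2.imread("pics/w2.png"); s=manip.sense()
k,n,sd=held(c,im,s,-.0007); print("outer edge: tool x at heel, slope deg",np.polyval(k,.015),np.degrees(np.arctan(k[0])),n,sd)
hs=cv2.cvtColor(im,cv2.COLOR_BGR2HSV)
rs=[]
for v in range(165,220,5):
    q=hs[v,262:300]; j=np.where((q[:,1]<70)&(q[:,2]>60))[0]; rs.append((262+j[0]-.5,v))
P=rot(s).inv().apply(cast(c,rs,s["tool_pos"][2]-.0007)-s["tool_pos"]); print("inner face tool y",np.round(P[:,:2],4).tolist())
# target from top estimate
th=np.radians(-2.75); bx=np.array([np.cos(th),np.sin(th),0]); by=np.array([-np.sin(th),np.cos(th),0])
r=R.from_euler("xyz",[180,0,87.25],degrees=True); 
tick=np.array([.498,.224,.022]); hx=np.polyval(k,.015)
p=tick-bx*(.015+.04)-by*hx; p[2]=.12; print(p,rows(p,r)); T=np.array(c["T"]);print(s["tool_rot"])
E
```

```text
outer edge: tool x at heel, slope deg 0.05747833147388259 -0.17045836834742306 72 0.00017762594533336377
inner face tool y [[0.0509, 0.0165], [0.0478, 0.0166], [0.0446, 0.016], [0.0414, 0.0168], [0.0382, 0.0168], [0.0349, 0.0169], [0.0316, 0.0164], [0.0283, 0.0165], [0.0249, 0.0166], [0.0215, 0.0167], [0.018, 0.0168]]
[0.44030564 0.16922666 0.12      ] (array([ 1.0675, -2.2775,  0.0728]), array([-1.100e-03, -3.000e-04, -3.184e-01]))
[-1.79814019e+02  5.02811946e-02  2.99320314e+01]
```

```bash
python3 -m handwheel '[[[0.05,-0.1,0],[0,0,0],-0.6],[[0.15,-0.32,0],[0,0,0],-0.6],[[0.27,-0.57,0],[0,0,0],-0.6],[[0.38,-0.8,0],[0,0,0],-0.6],[[0.45,-0.96,0],[0,0,0],-0.6]]'; python3 -m handwheel '[[[0.1,-0.2,0],[0,0,0],-0.6],[[0.2,-0.42,0],[0,0,0],-0.6],[[0.3,-0.64,0],[0,0,0],-0.6],[[0.38,-0.8,0],[0,0,0],-0.6],[[0.45,-0.96,0],[0,0,0],-0.6]]'; python3 -m handwheel '[[[0.05,-0.1,0],[0,0,-0.04],-0.6],[[0.1,-0.2,0],[0,0,-0.09],-0.6],[[0.15,-0.3,0],[0,0,-0.14],-0.6],[[0.1675,-0.3575,0],[0,0,-0.19],-0.6],[[0.1675,-0.3575,0],[0,0,-0.24],-0.6],[[0.1675,-0.3575,0],[0,0,-0.29],-0.6],[[0.1675,-0.3575,0],[0,0,-0.318],-0.6],[[0.1675,-0.3575,0],[0,0,-0.318],-0.6],[[0.1675,-0.3575,0],[0,0,-0.318],-0.6]]'
python3 - <<'E'
from h import *
look("wrist","w3");
E
```

```text
clock: 4.7
tool_pos: [0.4632, -0.1175, 0.1334]
tool_rot: [-179.7, 0.1, 30.0]
ft_force: [-0.2, -0.1, -2.6]
opening: 0.338
grip_force: 45.0
clock: 5.32
tool_pos: [0.4457, 0.0919, 0.1336]
tool_rot: [-179.9, 0.1, 30.0]
ft_force: [0.5, 0.6, -2.2]
opening: 0.335
grip_force: 45.0
clock: 6.45
tool_pos: [0.4403, 0.1685, 0.134]
tool_rot: [-179.9, 0.0, 87.1]
ft_force: [0.2, 0.3, -1.3]
opening: 0.341
grip_force: 45.0
```

View pics/w3.png

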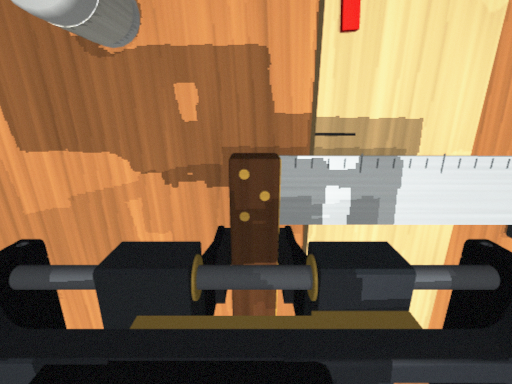

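The tick is visible at columns 316–355, row ~134. The board's front edge runs from about (322,0) to (315,130). The blade's outer edge lies along row 156.

```bash
cat > meas.py <<'E'
from heel import *
def measure(f,s,tickroi,rows_,dz=-.0007,c0=280,c1=350):
    c=np.load(f"pics/{f}.npy",allow_pickle=True).item(); im=cv2.imread(f"pics/{f}.png"); h=cv2.cvtColor(im,cv2.COLOR_BGR2HSV)
    pts=[]
    for v in rows_:   # pale pine: lower saturation than the bench
        ok=(h[v,:,1]<135)&(h[v,:,0]>13)
        for u in range(c0,c1):
            if ok[u:u+8].all(): pts.append((u-.5,v)); break
    P=cast(c,pts,.022); k=np.polyfit(P[:,1],P[:,0],1); r=P[:,0]-np.polyval(k,P[:,1]); g=abs(r)<.0015; k=np.polyfit(P[g,1],P[g,0],1)
    yaw=-np.degrees(np.arctan(k[0])); print("edge x=",k,"yaw",yaw,g.sum(),len(g),np.std(r[g]),pts[0],pts[-1])
    x0,y0,x1,y1=tickroi; q=h[y0:y1,x0:x1,2].astype(float); t=[]
    for u in range(q.shape[1]):
        w=np.clip(np.median(q[:,u])*.75-q[:,u],0,None)
        if w.sum()>0: t.append((x0+u,y0+(w*np.arange(len(w))).sum()/w.sum()))
    T=cast(c,t,.022); kt=np.polyfit(T[:,0],T[:,1],1); y=np.polyval(kt,np.polyval(k,T[:,1].mean())); tick=np.array([np.polyval(k,y),y,.022])
    print("tick",tick,"slope deg",np.degrees(np.arctan(kt[0])),len(t),"ends",T[0].round(4),T[-1].round(4))
    return c,im,tick,yaw
E
python3 - <<'E'
from meas import *
s=manip.sense()
c,im,tick,yaw=measure("w3",s,(320,126,350,142),list(range(5,125,4)))
k,n,sd=held(c,im,s,-.0007); print("held",np.polyval(k,.015),np.degrees(np.arctan(k[0])),n,s["tool_pos"],s["tool_rot"])
E
```

```text
edge x= [0.05692061 0.48651281] yaw -3.2577951869236745 30 30 0.00026493601655117266 (319.5, 5) (311.5, 121)
tick [0.49939891 0.22638723 0.022     ] slope deg -3.2370837756488524 30 ends [0.5086 0.2259 0.022 ] [0.5374 0.2242 0.022 ]
held 0.056994787657277744 0.618941878132359 55 [0.44059048 0.16843804 0.13413354] [-1.79931749e+02  5.28617628e-03  8.71320111e+01]
```

Run:
```python
from meas import *
im=cv2.imread("pics/w3.png"); h=cv2.cvtColor(im,cv2.COLOR_BGR2HSV)
for v in (40,100,134): print(v,[(u,*h[v,u].tolist()) for u in range(306,326)])
print(edge(im,range(290,505,12),140,200).tolist())
z=im[90:240,270:420]; cv2.imwrite("pics/c3.png",cv2.resize(z,None,fx=4,fy=4,interpolation=cv2.INTER_NEAREST))
```

```text
40 [(306, 13, 161, 228), (307, 13, 155, 230), (308, 14, 159, 229), (309, 14, 159, 231), (310, 15, 156, 239), (311, 15, 151, 243), (312, 15, 153, 243), (313, 14, 153, 236), (314, 14, 157, 227), (315, 14, 161, 223), (316, 13, 160, 187), (317, 16, 139, 108), (318, 19, 119, 94), (319, 19, 116, 97), (320, 18, 119, 94), (321, 19, 115, 157), (322, 21, 106, 235), (323, 23, 88, 251), (324, 23, 93, 250), (325, 24, 91, 250)]
100 [(306, 14, 157, 235), (307, 14, 155, 238), (308, 14, 153, 239), (309, 14, 157, 232), (310, 13, 157, 222), (311, 14, 157, 229), (312, 14, 157, 200), (313, 15, 133, 109), (314, 17, 113, 97), (315, 17, 108, 99), (316, 18, 103, 94), (317, 18, 111, 191), (318, 23, 96, 247), (319, 23, 88, 252), (320, 24, 88, 251), (321, 24, 93, 251), (322, 24, 90, 251), (323, 23, 88, 252), (324, 24, 86, 252), (325, 25, 84, 251)]
134 [(306, 13, 162, 165), (307, 13, 162, 151), (308, 14, 160, 137), (309, 14, 167, 134), (310, 14, 144, 124), (311, 18, 125, 100), (312, 16, 113, 95), (313, 17, 109, 94), (314, 17, 99, 85), (315, 17, 66, 54), (316, 20, 35, 44), (317, 9, 53, 48), (318, 13, 50, 46), (319, 9, 38, 47), (320, 5, 31, 49), (321, 15, 45, 45), (322, 6, 26, 49), (323, 20, 16, 47), (324, 18, 28, 45), (325, 15, 14, 36)]
[[290.0, 154.5], [302.0, 154.5], [314.0, 154.5], [326.0, 154.5], [338.0, 154.5], [350.0, 154.5], [362.0, 152.5], [374.0, 154.5], [386.0, 154.5], [398.0, 154.5], [410.0, 154.5], [422.0, 142.5], [434.0, 154.5], [446.0, 154.5], [458.0, 139.5], [470.0, 150.5], [482.0, 155.5], [494.0, 155.5]]
```

View pics/c3.png

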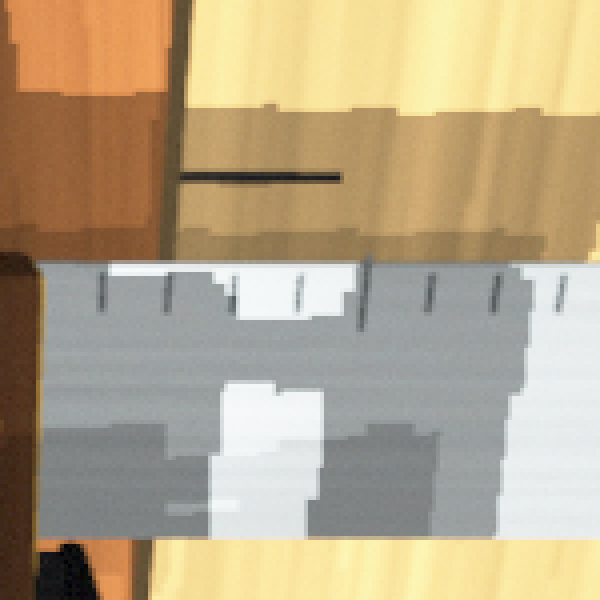

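The crop shows a 4 px dark strip, which is the front face, left of the top edge. My mask caught that strip, so I'll refit on the lit top face.

```bash
sed -i 's/ok=(h\[v,:,1\]<135).*/ok=(h[v,:,1]<120)\&(h[v,:,2]>170)/' meas.py
python3 - <<'E'
from meas import *
s=manip.sense()
c,im,tick,yaw=measure("w3",s,(320,126,350,142),list(range(5,112,4)))
r=R.from_euler("xyz",[180,0,90+yaw-.1],degrees=True)
th=np.radians(yaw); bx=np.array([np.cos(th),np.sin(th),0]); by=np.array([-np.sin(th),np.cos(th),0])
for gap,z in((.012,.055),(0.012,.0255),(0,.0255)):
    p=tick-bx*(.015+gap)-by*.0575; p[2]=z; print(p,rows(p,r,s))
E
```

```text
edge x= [0.05824722 0.48985695] yaw -3.333553055760421 27 27 0.00026266022492328086 (323.5, 5) (316.5, 109)
tick [0.50303137 0.22618121 0.022     ] slope deg -3.2370837756488524 30 ends [0.5086 0.2259 0.022 ] [0.5374 0.2242 0.022 ]
[0.47273351 0.17034852 0.055     ] (array([0.0176, 0.1605, 0.3955]), array([-0.0004,  0.    ,  0.0031]))
[0.47273351 0.17034852 0.0255    ] (array([0.0176, 0.1607, 0.543 ]), array([-0.0004,  0.    ,  0.0031]))
[0.48471321 0.16965073 0.0255    ] (array([0.0171, 0.2207, 0.5429]), array([-0.0004,  0.    ,  0.0031]))
```

```bash
python3 -m handwheel '[[[0.018,0.08,0.1],[0,0,0.003],-0.6],[[0.018,0.16,0.25],[0,0,0.003],-0.6],[[0.018,0.16,0.36],[0,0,0.003],-0.6],[[0.018,0.16,0.395],[0,0,0.003],-0.6],[[0.018,0.16,0.395],[0,0,0.003],-0.6],[[0.018,0.16,0.395],[0,0,0.003],-0.6],[[0.018,0.16,0.395],[0,0,0.003],-0.6]]'
python3 - <<'E'
from h import *
look("wrist","w4")
E
```

```text
clock: 7.38
tool_pos: [0.474, 0.1704, 0.0563]
tool_rot: [179.9, -0.0, 86.6]
ft_force: [-0.6, -0.2, -2.3]
opening: 0.336
grip_force: 45.0
```

View pics/w4.png

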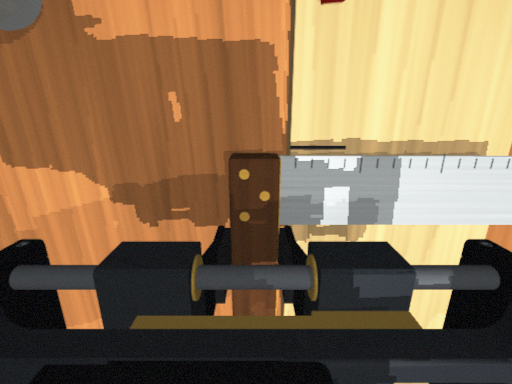

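The tick is at row ~148 (columns 290–345), and the front edge is at column ~291, right of the brass face at ~280. I'll re-measure from here.

Run:
```python
from meas import *
s=manip.sense()
c,im,tick,yaw=measure("w4",s,(296,142,342,153),list(range(10,136,4)),c0=283,c1=320)
r=R.from_euler("xyz",[180,0,90+yaw-.1],degrees=True)
th=np.radians(yaw); bx=np.array([np.cos(th),np.sin(th),0]); by=np.array([-np.sin(th),np.cos(th),0])
k,n,sd=held(c,im,s,-.0007); print("held",np.polyval(k,.015),np.degrees(np.arctan(k[0])),n,s["tool_rot"])
for gap,z in((.007,.0265),(0,.0265)):
    p=tick-bx*(.015+gap)-by*.0575; p[2]=z; print(p,rows(p,r,s))
```

```text
edge x= [0.05651587 0.49049668] yaw -3.234679623024473 32 32 0.00019741688447758658 (294.5, 10) (290.5, 134)
tick [0.50328504 0.22627912 0.022     ] slope deg -3.3138209283265945 46 ends [0.5078 0.2261 0.022 ] [0.5403 0.2241 0.022 ]
held 0.057357133067986975 -0.05606413360372398 70 [ 1.79907730e+02 -1.72799358e-02  8.66361755e+01]
[0.47807561 0.1701121  0.0265    ] (array([1.000e-04, 2.040e-02, 1.488e-01]), array([ 0.0005, -0.0001, -0.0002]))
[0.48506446 0.16971712 0.0265    ] (array([0.0002, 0.0554, 0.1488]), array([ 0.0005, -0.0001, -0.0002]))
```

The two measurements agree. I'll descend with a gap, then slide forward.

```bash
python3 -m handwheel '[[[0,0.01,0.05],[0,0,0],-0.6],[[0,0.015,0.1],[0,0,0],-0.6],[[0,0.015,0.13],[0,0,0],-0.6],[[0,0.015,0.143],[0,0,0],-0.6],[[0,0.015,0.143],[0,0,0],-0.6],[[0,0.015,0.143],[0,0,0],-0.6]]';  python3 -m handwheel '[[[0,0.01,0],[0,0,0],-0.6],[[0,0.02,0],[0,0,0],-0.6],[[0,0.03,0],[0,0,0],-0.6],[[0,0.035,0],[0,0,0],-0.6],[[0,0.035,0],[0,0,0],-0.6],[[0,0.035,0],[0,0,0],-0.6]]'
```

```text
clock: 8.18
tool_pos: [0.4766, 0.1701, 0.027]
tool_rot: [180.0, -0.0, 86.6]
ft_force: [-0.6, -0.5, -1.5]
opening: 0.339
grip_force: 45.0
clock: 8.93
tool_pos: [0.4834, 0.1696, 0.0268]
tool_rot: [-180.0, 0.0, 86.6]
ft_force: [-1.1, 1.0, -1.6]
opening: 0.342
grip_force: 45.0
```

```bash
python3 -m handwheel '[[[0,0.005,0],[0,0,0],-0.6],[[0,0.005,0],[0,0,0],-0.6],[[0,0.005,0],[0,0,0],-0.6]]' | grep -E "pos|force"; python3 -m handwheel '[[[0,0.005,0],[0,0,0],-0.6],[[0,0.005,0],[0,0,0],-0.6],[[0,0.005,0],[0,0,0],-0.6]]'| grep -E "pos|force";python3 -m handwheel '[[[0,0.005,0],[0,0,0],-0.6],[[0,0.005,0],[0,0,0],-0.6],[[0,0.005,0],[0,0,0],-0.6]]'| grep -E "pos|rot|force"
```

```text
tool_pos: [0.4844, 0.1696, 0.0268]
ft_force: [-0.3, 0.5, -1.1]
grip_force: 45.0
tool_pos: [0.4848, 0.1695, 0.0268]
ft_force: [-1.5, 0.3, -0.9]
grip_force: 45.0
tool_pos: [0.4849, 0.1694, 0.0267]
tool_rot: [-179.8, 0.0, 86.6]
ft_force: [-5.4, 1.6, 0.3]
grip_force: 45.0
```

Contact at x ≈ 0.485, as predicted. Now I'll lower until the blade touches.

```bash
python3 -m handwheel '[[[0,0,0.005],[0,0,0],-0.6],[[0,0,0.005],[0,0,0],-0.6],[[0,0,0.005],[0,0,0],-0.6]]' | grep -E "pos|ft_force"; python3 -m handwheel '[[[0,0,0.005],[0,0,0],-0.6],[[0,0,0.005],[0,0,0],-0.6],[[0,0,0.005],[0,0,0],-0.6]]'| grep -E "pos|rot|ft_force";python3 -m handwheel '[[[0,0.003,0.003],[0,0,0],-0.6],[[0,0.003,0.003],[0,0,0],-0.6],[[0,0.003,0.003],[0,0,0],-0.6]]'| grep -E "pos|rot|ft_force"
python3 - <<'E'
from h import *
print(manip.sense()["moment"]); look("wrist","w5")
E
```

```text
tool_pos: [0.4849, 0.1694, 0.0257]
ft_force: [-5.3, -0.3, 0.7]
tool_pos: [0.4849, 0.1694, 0.0248]
tool_rot: [-179.8, 0.0, 86.6]
ft_force: [-6.4, 0.5, 1.0]
tool_pos: [0.4848, 0.1693, 0.0246]
tool_rot: [-179.8, 0.0, 86.7]
ft_force: [-7.9, 0.6, 5.6]
[0.06434055 0.93145259 0.10092825]
```

View pics/w5.png

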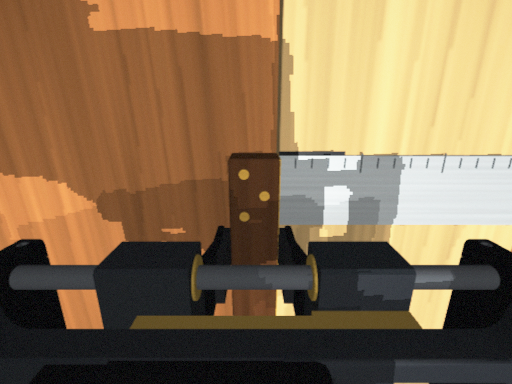

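The blade's outer edge lies on the tick (row ~153, columns 280–345), and the brass face sits on the board's edge line at column ~280. Time to release and retreat.

```bash
python3 -m handwheel '[[[0,-0.003,-0.002],[0,0,0],-0.6],[[0,-0.003,-0.002],[0,0,0],-0.25],[[0,-0.003,-0.002],[0,0,0],-0.1],[[0,-0.003,-0.002],[0,0,0],0.1],[[0,-0.003,-0.002],[0,0,0],0.1],[[0,-0.003,-0.002],[0,0,0],0.1],[[0,-0.003,-0.05],[0,0,0],0.1],[[0,-0.003,-0.15],[0,0,0],0.1],[[0,-0.003,-0.35],[0,0,0],0.1],[[0,-0.003,-0.5],[0,0,0],0.1]]'; python3 -m handwheel '[[[0,-0.1,-0.1],[0,0,0],0.1],[[0,-0.1,-0.1],[0,0,0],0.1],[[0,-0.1,-0.1],[0,0,0],0.1]]'
python3 - <<'E'
from h import *
look("wrist","w6")
E
```

```text
clock: 12.48
tool_pos: [0.4869, 0.1695, 0.1262]
tool_rot: [179.9, -0.0, 86.6]
ft_force: [0.3, 0.2, -0.2]
opening: 0.55
grip_force: 0.0
clock: 12.85
tool_pos: [0.467, 0.1706, 0.1442]
tool_rot: [179.9, -0.0, 86.6]
ft_force: [-0.6, 0.5, -0.1]
opening: 0.55
grip_force: 0.0
```

View pics/w6.png

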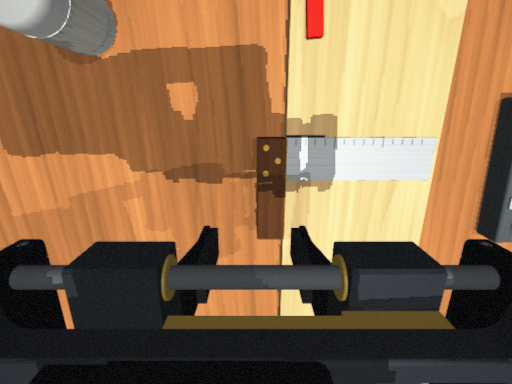

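The square lies on the board with its blade on the tick (row ~137) and its stock along the edge, columns 257–286. I'll check how flush it is with numbers.

Run:
```python
from meas import *
s=manip.sense()
c,im,tick,yaw=measure("w6",s,(290,130,322,140),list(range(5,112,4)),c0=275,c1=310)
h=cv2.cvtColor(im,cv2.COLOR_BGR2HSV)
for v in (190,215,230): print(v,[(u,*h[v,u].tolist()) for u in range(280,291)])
th=np.radians(yaw); bx=np.array([np.cos(th),np.sin(th),0]); by=np.array([-np.sin(th),np.cos(th),0])
pts=[]
for v in range(140,238,3):
    g=h[v,270:295,2].astype(int); j=np.argmax(np.diff(g)); pts.append((270+j+.5,v))
P=cast(c,pts,.035)-tick; a=np.c_[P@bx,P@by]; k=np.polyfit(a[:,1],a[:,0],1); r=a[:,0]-np.polyval(k,a[:,1]); g=abs(r)<.0012; k=np.polyfit(a[g,1],a[g,0],1)
print("inner face x at heel,toe mm",1e3*np.polyval(k,[0,-.11]),g.sum(),len(g))
e=edge(im,range(340,432,4),125,150); Q=cast(c,e,.024)-tick; print("outer edge y mm",np.round(1e3*(Q@by),1)[[0,len(Q)//2,-1]], "x",np.round(1e3*(Q@bx),1)[[0,-1]])
print(h[130:142,350].tolist())
```

```text
edge x= [0.05809355 0.48988653] yaw -3.3247785249920385 27 27 0.0002617929188573976 (289.5, 5) (286.5, 109)
tick [0.5030398  0.22641517 0.022     ] slope deg -3.5064377140370677 32 ends [0.5077 0.226  0.022 ] [0.5396 0.2241 0.022 ]
190 [(280, 14, 155, 61), (281, 13, 160, 62), (282, 11, 158, 63), (283, 13, 162, 66), (284, 15, 153, 80), (285, 19, 143, 125), (286, 20, 126, 156), (287, 18, 110, 160), (288, 18, 111, 156), (289, 19, 114, 155), (290, 19, 111, 159)]
215 [(280, 12, 152, 109), (281, 12, 153, 117), (282, 12, 157, 125), (283, 12, 153, 122), (284, 18, 148, 210), (285, 23, 116, 246), (286, 23, 100, 244), (287, 22, 101, 245), (288, 22, 100, 245), (289, 22, 102, 245), (290, 22, 101, 244)]
230 [(280, 14, 159, 106), (281, 11, 155, 107), (282, 12, 152, 109), (283, 17, 161, 150), (284, 19, 127, 223), (285, 22, 101, 244), (286, 23, 101, 243), (287, 22, 99, 244), (288, 23, 101, 244), (289, 22, 101, 244), (290, 18, 111, 218)]
inner face x at heel,toe mm [-0.51907067 -0.77016783] 32 33
outer edge y mm [11.4 -0.6 -0.6] x [ 54.6 146.1]
[[24, 90, 251], [24, 90, 251], [24, 91, 251], [23, 90, 251], [23, 88, 251], [24, 93, 251], [22, 99, 245], [20, 48, 218], [96, 5, 243], [90, 4, 243], [90, 3, 243], [90, 3, 245]]
```

The inner face is within 1 mm of the edge at both ends, and the blade edge is 0.6 mm from the tick's middle. Handing in.

```bash
python3 -c "
from plant import manip
print(manip.close_job())"
```

```text
the job is handed in; nothing more can be done
None
```

The job is handed in with no verdict returned: the square is released with its stock measured within 1 mm of the board's front edge at both ends and the blade's outer edge about 0.6 mm from the tick's middle; that the blade lies flat I judged only from the contact height and force, and I did not re-measure the bystanders.

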